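# Prime the booster pump and hold its bayonet plug down

## Robot

A 6-joint arm with a two-finger parallel gripper is mounted at the origin on the work surface. World frame = base frame: x ahead of the robot, y to its left, z up, the work surface at z = 0. Lengths are in m, angles in degrees, forces in N, time in s.
With the tool pointing down it reaches from about 0.375 to 0.9 m from the base axis. Payload 3.1 kg.
Tool frame: the origin (TCP) lies where the fingers leave the gripper's body, on its centre line; the fingertips stand 70 mm ahead of it and the grasp point (between the pads) lies 51 mm ahead of it; z points along the fingers, y is the line along which they close (so a half turn about z gives the same grasp; the last joint's range is limited). The gripper opens to 87 mm and grips with 3 to 60 N. Pads are 19 mm wide; open, the fingers measure 117 mm over their backs; the gripper's body (75 mm by 190 mm) begins 51 mm behind the grasp point.
Start: joints at [-83.623, 30.224, 82.088, -0, 67.689, -10.227], TCP at [0.179, -0.599, 0.292] pointing down, gripper open.
Joint ranges: [-176.69, 176.69], [-43.24, 126.21], [12.49, 139.97], [-82, 262], [0, 151.66], [-163.58, 163.58]. Speed limits (degrees/s): [159.86, 159.86, 180, 180, 180, 180].

## Interface

Orientations are given as a 3x3 rotation matrix whose columns are the frame's x, y, z axes.
In Python, from rig import readout, capture, calibration, bot, look_for gives the robot as it stands. The module is installed in compiled form; this text tells all that it offers.
- The arm moves only by the shell command python3 -m pendant 'ROWS'. ROWS is JSON, a list of rows, each a list of 7 numbers: the shift along the tool's x, y, z normalised to -1 to 1, where 1 is 200 mm, then the turn, a rotation vector about the tool's x, y, z normalised to -1 to 1, where 1 is 180 degrees, then the closure, from -1 (fully open) to 1 (shut). In form: [[dx, dy, dz, ax, ay, az, grip], ...]. A call has 1 to 8 rows; each row is the pose to reach, as a shift and turn from the pose commanded when the call began, along the tool's axes at that moment, turning the shorter way round; what a row does not reach only later rows make up. A row lasts 1/10 s, in which the tool goes at most 50 mm and 8.59 degrees, less where a joint would pass 70% of its speed; a pose out of reach is approached as far as the arm can. A call with a number of a shift or a turn outside -1 to 1 is refused whole. A call with a gripper value outside its range is refused whole. The fingers move at their own pace and stop on an object; the grip force is fixed at half the most. Time passes only in rows, so rows that repeat a pose let the fingers close. It gives the time, the measured TCP pose, the force, the opening and the grip force at its end, in the units of the state.
- readout.read_state(): the state, without advancing time (a new reading comes with each control period).
- capture(name): name is "scene" or "top" or "wrist"; returns (picture, depth): 480x640x3 uint8, red, green, blue; 480x640 float32, m along the optical axis (not along the pixel's ray), 0 where there is no reading.
- calibration(name): a dict with "mtx" (3x3 intrinsics, pixels), "T" (4x4, takes a point from camera to world coordinates); the wrist camera has in their place "mount" (4x4, takes a point from camera to tool coordinates, whose origin is the TCP and whose axes are the flange's). Camera axes: x right, y down, z forward; pixel columns grow to the right and rows downward; lengths in m; the calibration is good to about 2 mm. A picture is of the moment at which its call begins: read the wrist's pose just before it. calibration takes no time and is no camera call.
- bot.hand_in(): hands the job in; it is judged then, once.
Trained networks look in the newest picture that a camera, given by its name, has taken for a name from the list of things; names that differ only in an ending like _2 or _b are one class to them, and where a whole thing is asked for, a point or a joint stands for the part that bears it (a point fixed in the world has none). Each returns a list of dicts, best first, with "conf" (0 to 1); they miss things now and then, are a little off and sometimes report something else, mostly with a low value. They report only what shows in the picture. A call takes as long as a camera call. They do not tell look-alikes from the thing itself.
- look_for(thing, camera): "extent" ([left, top, right, bottom] in pixels, round what is visible of it).
The state is a dict: "time_s": time; "joint_positions": joint angles; "qvel": joint speeds; "tau": joint torques, N m; "position": TCP position; "tcp_rot": TCP orientation; "force": force on the tool from outside, world axes, zero at the start; "moment": the same for the moment, N m; "opening": opening from 0.0 (shut) to 1.0 (fully open); "grasp_force": force on a finger pad.
Only numpy, scipy, OpenCV 4.12 (cv2) and the standard library are available. Lean on these libraries where they do the work, as an engineer would, in place of code of your own. Each camera call takes 0.05 s, during which the arm holds its last target. There are 200 camera calls.

## Task

Ready the booster pump for priming: on its control box press the round key, then the square key, then the long bar key, one at a time, each fully down and released. Then push the winged priming plug straight into the port on top of the pump, lugs through the slots, and, keeping it down against the spring, turn it a quarter turn clockwise seen from above. Finish while still gripping the plug and holding its flange pressed flush on the collar, and leave the plain plug, jar and can where they stand.

Things in the scene. Friction and masses are not known exactly. Their poses are not given: they have to be found in the camera images.
- plug: Priming plug, bare aluminium, 0.16 kg, loose, upright on its foot on the bench. Origin: centre of the foot's underside, z up. Round shank, radius 16 mm, up to 26 mm (lowest 6 mm tapered from radius 12); two side lugs along its +x and -x, to 25 mm from the axis, 8 mm wide, 8 to 14 mm up; above the shank a flange and a wing grip. The same when turned half round.
- plug_seat (a point): On the plug's axis at the flange's underside, 26 mm above the plug's origin, axes as the plug. The flange has radius 30 mm and is 6 mm thick. This point meets point port_mouth when the plug is flush.
- pump: Grey booster pump fixed to the bench: housing 130 x 130 mm, 80 mm high; dark motor (radius 45 mm, axis 50 mm up) reaching 175 mm out on +x, pipe stub reaching 103 mm on +y. Origin: on the bench under the port's axis; x runs along the port's two slots. On top a steel port collar, 68 mm across, its top 122 mm above the bench.
- port_mouth (a point): Centre of the port's mouth, level with the collar's top, 122 mm above the bench; axes as the pump, z up. Bore 38 mm across; two slots 15 mm wide along +x and -x reach 28 mm from the axis, each marked by a small rib outside the collar. The slotted plate is 8 mm thick. The plug goes in with its wing along x.
- plunger (a joint): Travel (m) of the sprung plunger in the port's bore: 0 up, about 0.010 with the plug flush, 0.016 at most. It meets the plug's foot when the flange is 10 mm above the collar, pushing up with about 3 N there and 8 N when flush.
- panel: Control box of the pump, dark steel with a bright top plate, fixed to the bench, 120 (x) x 220 (y) mm, 65 mm high; origin: centre of its underside. The three keys stand on it in a row along its y, 56 mm apart, in any order, told apart by shape.
- blank_plug: A plain aluminium plug, a bystander: round, 52 mm flange, round knob on top, no wing and no lugs, 54 mm high, standing; origin: centre of its underside.
- jar: Closed glass jar, a bystander, 68 mm across, 100 mm high; origin: centre of its underside.
- can: Tin can, a bystander, 68 mm across, 110 mm high; origin: centre of its underside.
- round_key (a joint): How far the round key is pressed, m: 0 up, 0.006 fully down. It springs back; about 1 N to start, 4.5 N fully down. More than 0.004 counts as pressed.
- round_top (a point): Centre of the top of a round key, 30 mm across, white plastic on a dark mount, standing 10 mm over its mount; its top is 77 mm above the bench when up. Axes as the control box; press straight down.
- square_key (a joint): How far the square key is pressed, m: 0 up, 0.006 fully down. It springs back; about 1 N to start, 4.5 N fully down. More than 0.004 counts as pressed.
- square_top (a point): Centre of the top of a square key, 30 x 30 mm, white plastic on a dark mount, standing 10 mm over its mount; its top is 77 mm above the bench when up. Axes as the control box; press straight down.
- bar_key (a joint): How far the bar key is pressed, m: 0 up, 0.006 fully down. It springs back; about 1 N to start, 4.5 N fully down. More than 0.004 counts as pressed.
- bar_top (a point): Centre of the top of a long bar key, 60 mm (its x) x 18 mm (its y), white plastic on a dark mount, standing 10 mm over its mount; its top is 77 mm above the bench when up. Axes as the control box; press straight down.
- plug_grip (a point): Where to grip the plug: middle of its upright wing, 54 mm above the plug's origin, axes as the plug. The wing is 50 mm long along x (in line with the lugs), 14 mm thick along y, and spans 32 to 68 mm above the origin. Grip across the thickness from above.
- port_chamber (a point): On the port's axis, 15 mm below the mouth: the chamber where the lugs turn, possible only while the flange is less than 4 mm above the collar. They turn clockwise from above (yaw falls) to a stop at about 95 degrees; anticlockwise is blocked. Let go when turned, the plug springs up about 4 mm until the lugs meet the plate.
- plug_lug (a point): Middle of the plug's lug on its +x side, 21 mm from the axis and 11 mm above the plug's origin; axes as the plug. The other lug is its mirror image on -x.
There are look-alikes about, which are no part of the job. What is shaped like the plug but black, orange or pink is not meant.

How it is judged (in metres and radians):
On the way, in this order (a step that is already met when the one before it is completed fails the run):
1. the round key is pressed, the others up (value of joint round_key above 0.004 m and value of joint each of square_key, bar_key below 0.003 m), for 0.05 s.
2. the square key is pressed, the others up (value of joint square_key above 0.004 m and value of joint each of round_key, bar_key below 0.003 m), for 0.05 s.
3. the bar key is pressed, the others up (value of joint bar_key above 0.004 m and value of joint each of round_key, square_key below 0.003 m), for 0.05 s.
4. the plug is pushed into the port with its lugs in line with the slots (z of plug_seat in the frame of port_mouth below 0.006 m and horizontal distance between plug_seat and port_mouth below 0.005 m and angle between the x axis of plug and the x axis of port_mouth, either way round below 0.3 rad).
5. the plug, pushed down, turns clockwise through the middle of its quarter turn (z of plug_seat in the frame of port_mouth below 0.006 m and horizontal distance between plug_seat and port_mouth below 0.005 m and ((x of plug_lug in the frame of port_mouth above 0.008 m and y of plug_lug in the frame of port_mouth below -0.008 m) or (x of plug_lug in the frame of port_mouth below -0.008 m and y of plug_lug in the frame of port_mouth above 0.008 m))).
At the end, for the whole second after the job is handed in: Through the last second: plug in the port, flange within 2 mm of flush, centred within 4 mm, tilt under 0.1 rad, wing within 0.26 rad of square to the port's x (a quarter turn), fingers still touching it with over 3 N, all keys less than 2 mm down (z of plug_seat in the frame of port_mouth below 0.002 m and horizontal distance between plug_seat and port_mouth below 0.004 m and angle between plug's own z axis and vertical below 0.1 rad and angle between the x axis of plug and the y axis of port_mouth, either way round below 0.26 rad and contact force between the fingers and plug above 3 N and value of joint each of round_key, square_key, bar_key below 0.002 m); the arm keeps its last pose, push and grip.
It fails at once if two keys are down at once (value of joint each of round_key, square_key above 0.003 m or value of joint each of round_key, bar_key above 0.003 m or value of joint each of square_key, bar_key above 0.003 m).
It fails at once if the plain plug, the jar or the can is moved by more than 3 cm (distance of any of blank_plug, jar, can from where it was at the start of the episode above 0.03 m).
It also fails if it takes over 64 s, if anything falls off the work surface, if the arm or the gripper's body presses on something with over 40 N, if the wrist force passes 120 N, or if a joint passes its speed limit or range.

## Working session

There is one attempt and no reset: what is moved stays moved. The work goes in short steps, Python scripts to look and compute and a shell command to move; the robot and the scene stay as the last step left them, time stands still between calls to the robot, and variables do not carry over. Pictures are saved under pics/ and viewed, at most 10 in all, crops included, and the job is handed in when it is done.

```bash
mkdir -p pics
cat > h.py <<'E'
import numpy as np,cv2
from rig import readout,capture,calibration,bot,look_for
def cam(n):
    c=calibration(n)
    if 'T' in c: return c['mtx'],np.array(c['T'])
    s=readout.read_state(); T=np.eye(4);T[:3,:3]=s['tcp_rot'];T[:3,3]=s['position']
    return c['mtx'],T@np.array(c['mount'])
def shot(n,f=None):
    K,T=cam(n); p,d=capture(n)
    if f: cv2.imwrite('pics/'+f,p[:,:,::-1])
    K=np.array(K); v,u=np.mgrid[:480,:640]
    P=np.stack([(u-K[0,2])/K[0,0]*d,(v-K[1,2])/K[1,1]*d,d],-1)@T[:3,:3].T+T[:3,3]
    P[d==0]=np.nan
    return p,d,P,K,T
E
python3 - <<'E'
from h import *
for n in ['top','scene']:
    p,d,P,K,T=shot(n,n+'0.png'); print(n,T.round(3).tolist(),K[0,0])
    np.savez('pics/'+n,p=p,P=P)
    for t in ['plug','pump','panel','round_key','square_key','bar_key','blank_plug','jar','can']:
        for r in look_for(t,n)[:4]:
            l,a,rr,b=r['extent'];c=P[int((a+b)/2),int((l+rr)/2)]
            print(t,round(r['conf'],2),np.round(r['extent']).astype(int).tolist(),c.round(3))
E
```

```text
top [[-0.004, -0.981, 0.193, 0.397], [-1.0, 0.006, 0.01, 0.035], [-0.011, -0.193, -0.981, 1.225], [0.0, 0.0, 0.0, 1.0]] 533.5426988701759
plug 0.84 [348, 221, 373, 248] [ 0.63  -0.054  0.069]
plug 0.78 [319, 130, 346, 155] [0.85  0.006 0.055]
plug 0.65 [294, 257, 322, 288] [0.546 0.063 0.068]
plug 0.6 [301, 216, 328, 244] [0.641 0.048 0.072]
pump 0.71 [186, 197, 276, 319] [0.57  0.224 0.121]
panel 0.64 [426, 237, 537, 302] [ 0.55  -0.314  0.074]
round_key 0.5 [502, 263, 515, 275] [ 0.549 -0.37   0.078]
square_key 0.5 [475, 261, 491, 278] [ 0.549 -0.317  0.078]
bar_key 0.76 [456, 259, 462, 284] [ 0.545 -0.265  0.077]
blank_plug 0.57 [345, 285, 364, 307] [ 0.495 -0.039  0.054]
blank_plug 0.22 [478, 262, 492, 277] [ 0.55  -0.319  0.076]
jar 0.65 [371, 176, 407, 213] [ 0.712 -0.116  0.101]
jar 0.59 [348, 220, 373, 250] [ 0.629 -0.054  0.062]
can 0.97 [102, 320, 150, 356] [0.408 0.436 0.109]
can 0.61 [349, 220, 376, 249] [ 0.63  -0.058  0.069]
scene [[-0.138, 0.533, -0.835, 1.813], [0.99, 0.054, -0.13, 0.244], [-0.024, -0.845, -0.535, 0.865], [0.0, 0.0, 0.0, 1.0]] 563.8409030047013
plug 0.97 [288, 273, 306, 304] [0.77  0.025 0.063]
plug 0.93 [264, 247, 287, 276] [ 0.66  -0.048  0.06 ]
plug 0.9 [305, 256, 324, 281] [0.66  0.052 0.046]
plug 0.75 [273, 305, 296, 339] [0.879 0.017 0.053]
pump 0.65 [354, 216, 429, 294] [0.635 0.243 0.082]
panel 0.93 [143, 220, 233, 264] [ 0.599 -0.301  0.063]
round_key 0.67 [283, 231, 301, 250] [ 0.51  -0.036  0.03 ]
round_key 0.23 [459, 199, 481, 243] [0.439 0.451 0.081]
square_key 0.6 [177, 226, 197, 236] [ 0.565 -0.311  0.076]
square_key 0.2 [354, 213, 427, 298] [0.637 0.24  0.083]
blank_plug 0.55 [285, 232, 302, 253] [ 0.516 -0.029  0.028]
jar 0.77 [225, 255, 256, 303] [ 0.764 -0.111  0.075]
can 0.95 [456, 199, 481, 247] [0.436 0.447 0.07 ]
can 0.54 [182, 224, 192, 231] [ 0.546 -0.318  0.077]
```

Run:
```python
import cv2
a=cv2.imread('pics/top0.png')
cv2.imwrite('pics/c1.png',cv2.resize(a[100:370,150:550],(800,540),interpolation=cv2.INTER_CUBIC))
```

```text
(no output)
```

View pics/c1.png

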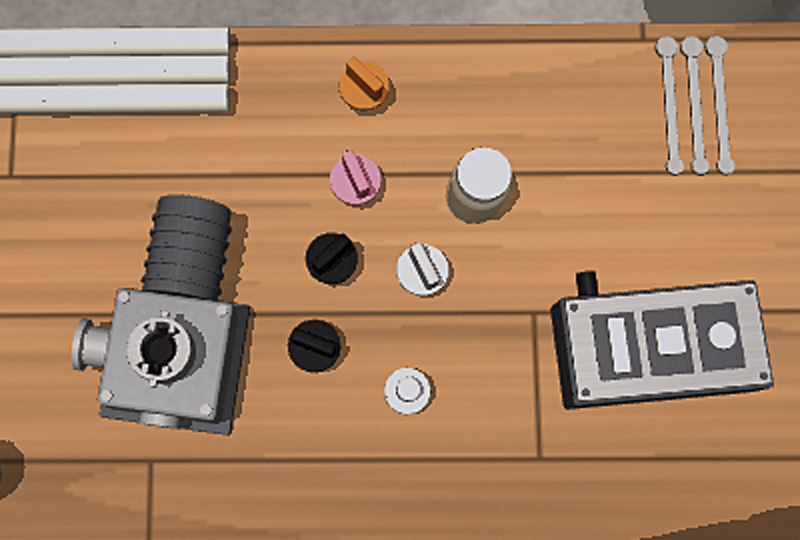

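Candidates for the plug in the top picture, in full-image pixels:
- aluminium winged plug (361,235)
- black (316,229)
- black (307,272)
- pink (328,190)
- orange (332,142)
- plain plug with a round knob (354,295)

I choose (361,235), the only bare-metal one with a wing. Next I measure the keys, the port and the plug.

```bash
cat > m.py <<'E'
from h import *
def blobs(p,P,lo,hi,zl,zh,amin=30,bright=200):
    m=((P[...,2]>zl)&(P[...,2]<zh)&(p.min(-1)>bright)).astype(np.uint8)
    m[:lo[1]]=0;m[hi[1]:]=0;m[:,:lo[0]]=0;m[:,hi[0]:]=0
    n,L,S,C=cv2.connectedComponentsWithStats(m)
    for i in range(1,n):
        if S[i,4]<amin: continue
        Q=P[L==i]; (c,s,a)=cv2.minAreaRect((Q[:,:2]*1000).astype(np.float32))
        print('px',C[i].round(),'n',S[i,4],'mean',Q.mean(0).round(4),'rect',np.round(c,1),np.round(s,1),round(a,1))
E
python3 - <<'E'
from m import *
z=np.load('pics/top.npz');p,P=z['p'],z['P']
print('keys');blobs(p,P,(430,240),(540,305),.0735,.085)
print('wing');blobs(p,P,(340,215),(380,255),.060,.08,15,120)
print('flange');blobs(p,P,(340,215),(380,255),.022,.08,15,100)
print('collar');blobs(p,P,(190,220),(280,300),.112,.135,30,0)
print('housing');blobs(p,P,(180,200),(280,330),.07,.092,30,0)
print('panel top');blobs(p,P,(420,230),(545,310),.055,.09,30,0)
print('stub',P[236:246,438:450,2].round(3)[::2,::2])
E
python3 -c "
import cv2
a=cv2.imread('pics/top0.png')
cv2.imwrite('pics/c2.png',cv2.resize(a[210:310,290:390],(500,500),interpolation=cv2.INTER_CUBIC))"
```

```text
keys
px [459. 272.] n 191 mean [ 0.5432 -0.2649  0.0773] rect [ 543.1 -264.8] [57.5 18. ] 4.6
px [511. 267.] n 126 mean [ 0.553  -0.3768  0.0775] rect [ 552.8 -376.6] [26.4 25.9] 67.2
px [485. 270.] n 167 mean [ 0.5481 -0.3208  0.0773] rect [ 548.2 -320.8] [28.2 29.1] 6.7
wing
px [362. 231.] n 124 mean [ 0.6362 -0.0586  0.0679] rect [636.6 -58.5] [47.7 12.6] 24.4
flange
px [361. 234.] n 463 mean [ 0.6349 -0.0573  0.0416] rect [635.4 -58.8] [56.7 58.6] 11.8
collar
px [229. 274.] n 541 mean [0.5362 0.2243 0.1207] rect [536.2 224.7] [66.3 66.9] 44.8
housing
px [237. 259.] n 4013 mean [0.5735 0.216  0.0808] rect [590.9 218.1] [132.6 239.5] 81.6
px [188. 270.] n 46 mean [0.5502 0.3229 0.0728] rect [550.2 322.7] [ 8.2 33.3] 80.0
px [228. 274.] n 145 mean [0.541  0.2347 0.081 ] rect [540.1 233.6] [33.6 52.7] 76.8
panel top
px [482. 271.] n 5412 mean [ 0.5462 -0.3182  0.0666] rect [ 548.1 -320.7] [120.2 220.3] 5.0
stub [[ 0.       nan  0.045  0.039  0.04   0.002]
 [ 0.033  0.04   0.042  0.038  0.041 -0.002]
 [ 0.026  0.038  0.041  0.042  0.04   0.002]
 [-0.003  0.036  0.041  0.04   0.042  0.037]
 [-0.001  0.041  0.041  0.041  0.042  0.036]]
```

View pics/c2.png

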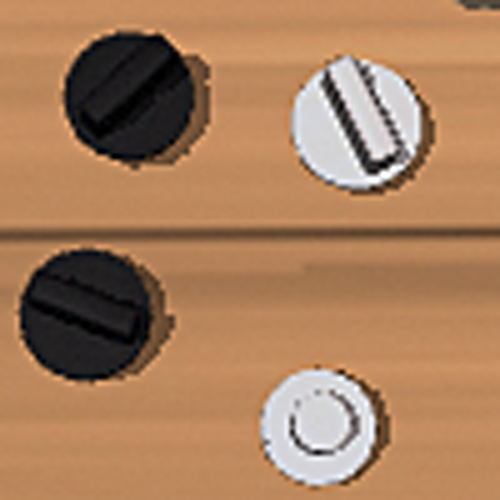

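The close crop confirms it: the aluminium winged plug is at crop (360,125), with the wing at about +24° yaw. The two others near it are black and the fourth is the plain knob plug. I go to the round key first.

```bash
cat > go.py <<'E'
import sys
from h import *
from scipy.spatial.transform import Rotation as R
# args: x y z yaw(of tool y line, deg) ; prints normalised shift and turn from the current pose
x,y,z,yaw=map(float,sys.argv[1:5])
s=readout.read_state();A=np.array(s['tcp_rot']);p=np.array(s['position'])
print('t',s['time_s'],'p',p.round(4),'j',np.round(s['joint_positions'],1),'F',np.round(s['force'],1),'open',round(s['opening'],3),'yawY',np.degrees(np.arctan2(A[1,1],A[0,1])).round(1))
print('shift',(A.T@(np.array([x,y,z])-p)/.2).round(3))
for a in (yaw,yaw+180):
    c,q=np.cos(np.radians(a)),np.sin(np.radians(a))
    B=np.array([[q,c,0],[-c,q,0],[0,0,-1.]])
    print('turn',(R.from_matrix(A.T@B).as_rotvec()/np.pi).round(4))
E
python3 go.py 0.553 -0.377 0.20 5
```

```text
t 1.0 p [ 0.1786 -0.5989  0.2923] j [-83.6  30.2  82.1  -0.   67.7 -10.2] F [-0.1 -0.7  0.1] open 0.994 yawY -73.4
shift [ 2.111 -0.528  0.461]Traceback (most recent call last):
  File "go.py", line 12, in <module>
    print('turn',(R.from_matrix(A.T@B).as_rotvec()/np.pi).round(4))
                  ~~~~~~~~~~~~~^^^^^^^
  File "scipy/spatial/transform/_rotation.pyx", line 1143, in scipy.spatial.transform._rotation.Rotation.from_matrix
ValueError: Non-positive determinant (left-handed or null coordinate frame) in rotation matrix 0: [[-2.01191274e-01  9.79551975e-01  1.61044646e-05]
 [ 9.79551975e-01  2.01191274e-01  1.77604512e-07]
 [ 3.06610491e-06 -1.58108926e-05  1.00000000e+00]].
```

```bash
sed -i 's/\[\[q,c,0\],\[-c,q,0\]/[[-q,c,0],[c,q,0]/' go.py
python3 -m pendant '[[0.25,-0.06,0,0,0,-0.04,1],[0.5,-0.12,0,0,0,-0.08,1],[0.75,-0.19,0,0,0,-0.13,1],[1,-0.25,0,0,0,-0.17,1],[1,-0.25,0,0,0,-0.21,1]]'
python3 go.py 0.553 -0.377 0.20 5
```

```text
time_s: 1.5
position: [0.3604, -0.4902, 0.2924]
tcp_rot: [[0.573, 0.819, 0.002], [0.819, -0.573, 0.002], [0.002, 0.001, -1.0]]
force: [-0.9, -1.2, -0.1]
opening: 0.632
grasp_force: 0.0
t 1.5 p [ 0.3604 -0.4902  0.2924] j [-64.2  28.9  84.5   0.1  66.6 -29.3] F [-0.9 -1.2 -0.1] open 0.632 yawY -35.0
shift [1.015 0.465 0.464]
turn [ 0.0004 -0.0007 -0.222 ]
turn [-9.00e-04 -5.00e-04  7.78e-01]
```

```bash
python3 -m pendant '[[0.25,0.12,0.1,0,0,-0.045,1],[0.5,0.23,0.2,0,0,-0.09,1],[0.75,0.35,0.3,0,0,-0.135,1],[1,0.465,0.46,0,0,-0.18,1],[1,0.465,0.46,0,0,-0.222,1],[1,0.465,0.46,0,0,-0.222,1],[1,0.465,0.46,0,0,-0.222,1]]'
python3 go.py 0.553 -0.377 0.155 5
python3 - <<'E'
from m import *
p,d,P,K,T=shot('wrist','w1.png')
blobs(p,P,(0,0),(640,480),.0735,.085,100)
E
```

```text
time_s: 2.2
position: [0.5484, -0.3846, 0.1995]
tcp_rot: [[-0.077, 0.997, -0.001], [0.997, 0.077, 0.001], [0.001, -0.001, -1.0]]
force: [0.1, -0.2, 0.6]
opening: 0.028
grasp_force: 0.0
t 2.2 p [ 0.5484 -0.3846  0.1995] j [-44.6  39.7  79.7  -0.   60.7 -49. ] F [ 0.1 -0.2  0.6] open 0.028 yawY 4.4
shift [0.036 0.026 0.222]
turn [-0.0004 -0.0002 -0.0032]
turn [-3.000e-04  7.000e-04  9.968e-01]
px [354.  53.] n 2202 mean [ 0.5554 -0.2622  0.0775] rect [ 553.5 -262.7] [38.8 17.2] 5.6
px [332. 160.] n 2580 mean [ 0.5482 -0.3191  0.0775] rect [ 548.2 -319.3] [29.2 29.1] 4.3
px [340. 243.] n 599 mean [ 0.5574 -0.3688  0.0775] rect [ 557.5 -368.4] [12.6 25.6] 50.7
```

View pics/w1.png

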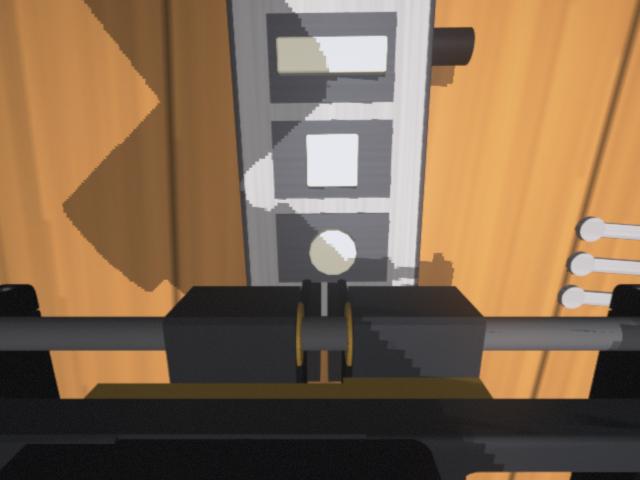

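The wrist view shows round at (333,252), square at (332,160) and bar at (332,54), with positions agreeing to about 2 mm. I press the round key.

```bash
python3 -m pendant '[[0.038,0.024,0.1,0,0,-0.003,1],[0.038,0.024,0.22,0,0,-0.003,1],[0.038,0.024,0.25,0,0,-0.003,1],[0.038,0.024,0.275,0,0,-0.003,1],[0.038,0.024,0.29,0,0,-0.003,1],[0.038,0.024,0.295,0,0,-0.003,1],[0.038,0.024,0.295,0,0,-0.003,1]]'
```

```text
time_s: 2.95
position: [0.5522, -0.3783, 0.1425]
tcp_rot: [[-0.085, 0.996, 0.001], [0.996, 0.085, -0.002], [-0.002, 0.001, -1.0]]
force: [-2.1, -1.2, 3.2]
opening: 0.004
grasp_force: 1.8
```

```bash
python3 -m pendant '[[0,0,0.012,0,0,0,1],[0,0,0.018,0,0,0,1],[0,0,0.018,0,0,0,1]]'
python3 -m pendant '[[0,0,-0.05,0,0,0,1],[0,0,-0.12,0,0,0,1],[0,0,-0.12,0,0,0,1]]'
python3 go.py 0.548 -0.3195 0.139 5
```

```text
time_s: 3.25
position: [0.5526, -0.3783, 0.1409]
tcp_rot: [[-0.086, 0.996, 0.001], [0.996, 0.086, -0.003], [-0.003, 0.001, -1.0]]
force: [-5.5, 0.1, 14.9]
opening: 0.002
grasp_force: 7.3
time_s: 3.55
position: [0.5537, -0.3781, 0.1639]
tcp_rot: [[-0.086, 0.996, 0.004], [0.996, 0.086, -0.003], [-0.003, 0.004, -1.0]]
force: [-0.0, -0.7, 0.1]
opening: 0.009
grasp_force: 0.0
t 3.55 p [ 0.5537 -0.3781  0.1639] j [-43.9  42.2  81.    0.   56.5 -48.8] F [-0.  -0.7  0.1] open 0.009 yawY 4.9
shift [ 0.295 -0.004  0.124]
turn [ 0.0012  0.001  -0.0005]
turn [ 0.0016 -0.0019  0.9995]
```

```bash
python3 -m pendant '[[0.15,-0.002,0,0,0,0,1],[0.293,-0.004,0,0,0,0,1],[0.293,-0.004,0.04,0,0,0,1],[0.293,-0.004,0.08,0,0,0,1],[0.293,-0.004,0.11,0,0,0,1],[0.293,-0.004,0.123,0,0,0,1],[0.293,-0.004,0.123,0,0,0,1]]'
python3 -m pendant '[[0,0,-0.05,0,0,0,1],[0,0,-0.123,0,0,0,1],[0,0,-0.123,0,0,0,1]]'
python3 go.py 0.543 -0.264 0.139 5
```

```text
time_s: 4.25
position: [0.5469, -0.3191, 0.1406]
tcp_rot: [[-0.084, 0.996, 0.001], [0.996, 0.084, 0.001], [0.001, 0.001, -1.0]]
force: [-4.6, 6.6, 24.3]
opening: 0.001
grasp_force: 12.0
time_s: 4.55
position: [0.5475, -0.3209, 0.1633]
tcp_rot: [[-0.085, 0.996, 0.003], [0.996, 0.085, -0.003], [-0.004, 0.003, -1.0]]
force: [1.1, -0.2, -0.2]
opening: 0.008
grasp_force: 0.0
t 4.55 p [ 0.5475 -0.3209  0.1633] j [-40.4  40.   86.7  -0.   53.  -45.3] F [ 1.1 -0.2 -0.2] open 0.008 yawY 4.9
shift [0.286 0.001 0.121]
turn [ 0.001   0.0011 -0.0008]
turn [ 0.0018 -0.0016  0.9992]
```

```bash
python3 -m pendant '[[0.15,0,0,0,0,0,1],[0.285,0,0,0,0,0,1],[0.285,0,0.04,0,0,0,1],[0.285,0,0.08,0,0,0,1],[0.285,0,0.11,0,0,0,1],[0.285,0,0.121,0,0,0,1],[0.285,0,0.121,0,0,0,1]]'
python3 -m pendant '[[0.285,0,-0.25,0,0,0,-1],[0.285,0,-0.5,0,0,0,-1],[0.285,0,-0.5,0,0,0,-1]]'
python3 go.py 0.6366 -0.0585 0.21 114.4
```

```text
time_s: 5.25
position: [0.5418, -0.2627, 0.1406]
tcp_rot: [[-0.084, 0.996, 0.0], [0.996, 0.084, 0.001], [0.001, 0.001, -1.0]]
force: [-3.1, 6.1, 24.4]
opening: 0.003
grasp_force: 12.1
time_s: 5.55
position: [0.5381, -0.2061, 0.2404]
tcp_rot: [[-0.086, 0.996, 0.005], [0.996, 0.086, -0.003], [-0.003, 0.004, -1.0]]
force: [1.2, -0.6, -0.2]
opening: 0.194
grasp_force: 0.0
t 5.55 p [ 0.5381 -0.2061  0.2404] j [-32.1  30.1  92.4  -0.   57.2 -37. ] F [ 1.2 -0.6 -0.2] open 0.194 yawY 4.9
shift [0.694 0.553 0.152]
turn [-1.000e-04  2.000e-03 -6.083e-01]
turn [1.800e-03 1.000e-04 3.917e-01]
```

```bash
python3 -m pendant '[[0.12,0.1,0,0,0,-0.04,-1],[0.24,0.2,0,0,0,-0.08,-1],[0.36,0.3,0,0,0,-0.13,-1],[0.48,0.4,0,0,0,-0.17,-1],[0.6,0.5,0,0,0,-0.22,-1],[0.694,0.553,0,0,0,-0.26,-1],[0.694,0.553,0,0,0,-0.3,-1],[0.694,0.553,0,0,0,-0.35,-1]]'
python3 go.py 0.6166 -0.065 0.23 114.4
```

```text
time_s: 6.35
position: [0.636, -0.0582, 0.2364]
tcp_rot: [[-0.926, 0.377, 0.0], [0.377, 0.926, -0.001], [-0.0, -0.0, -1.0]]
force: [0.6, -0.8, -0.5]
opening: 0.922
grasp_force: 0.0
t 6.35 p [ 0.636  -0.0582  0.2364] j [-15.2  34.9  83.1  -0.   62.  -83.1] F [ 0.6 -0.8 -0.5] open 0.922 yawY 67.9
shift [ 0.077 -0.068  0.032]
turn [-2.000e-04  0.000e+00 -2.586e-01]
turn [0.000e+00 2.000e-04 7.414e-01]
```

```bash
python3 -m pendant '[[-0.1,0,0,0,0,-0.045,-1],[-0.2,0,0,0,0,-0.09,-1],[-0.35,0,0,0,0,-0.14,-1],[-0.35,0,0,0,0,-0.18,-1],[-0.35,0,0,0,0,-0.225,-1],[-0.35,0,0,0,0,-0.2586,-1],[-0.35,0,0,0,0,-0.2586,-1]]'
python3 go.py 0.6366 -0.0585 0.11 114.4
python3 - <<'E'
from m import *
p,d,P,K,T=shot('wrist','w2.png')
print('wing');blobs(p,P,(0,0),(640,480),.063,.074,100,100)
print('flange');blobs(p,P,(0,0),(640,480),.022,.06,100,100)
E
```

```text
time_s: 7.05
position: [0.7001, -0.0861, 0.2362]
tcp_rot: [[-0.914, -0.406, -0.0], [-0.406, 0.914, -0.0], [0.0, -0.0, -1.0]]
force: [0.1, 0.9, 0.2]
opening: 1.003
grasp_force: 0.0
t 7.05 p [ 0.7001 -0.0861  0.2362] j [ -16.1   39.9   72.3   -0.    67.9 -130. ] F [0.1 0.9 0.2] open 1.003 yawY 114.0
shift [0.234 0.255 0.631]
turn [-0.     -0.0002 -0.0025]
turn [-2.000e-04  1.000e-04  9.975e-01]
wing
px [191.   8.] n 858 mean [ 0.5904 -0.2278  0.0656] rect [ 593.2 -232. ] [13.9 47.5] 20.2
px [396. 183.] n 1276 mean [ 0.6363 -0.0574  0.0681] rect [637.1 -56.4] [49.7 13.9] 25.3
px [286. 240.] n 397 mean [ 0.7064 -0.1139  0.0717] rect [ 711.8 -115.9] [63.5 28.2] 75.0
px [418. 360.] n 285 mean [0.7576 0.0246 0.0682] rect [757.5  25. ] [18.3 13. ] 22.4
flange
px [498.  25.] n 2625 mean [ 0.5073 -0.0357  0.0391] rect [506.2 -33.8] [35.5 51.2] 22.0
px [385. 177.] n 2610 mean [ 0.6363 -0.0601  0.0326] rect [636.2 -57.2] [57.6 58.9] 36.7
px [389. 309.] n 205 mean [ 0.739  -0.005   0.0323] rect [737.5  -3.8] [12.2 22.2] 86.2
```

View pics/w2.png

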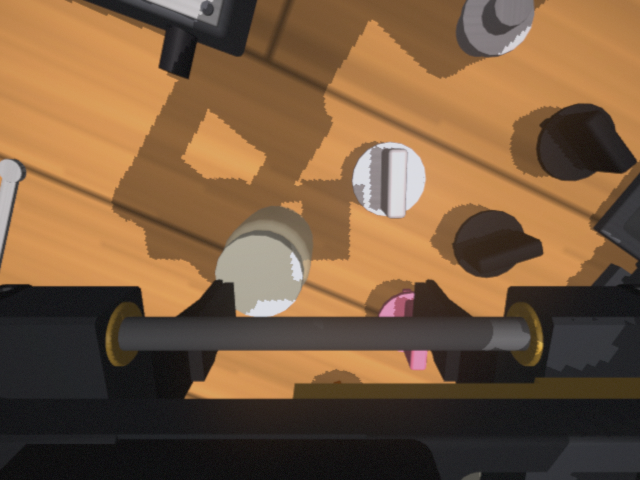

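The wrist view shows the aluminium plug at (397,183), centre (0.637,-0.057), wing yaw 25°. The jar at (265,270) is close by, so I half-close the fingers and keep the body above it.

```bash
python3 -m pendant '[[0.12,0.13,0,0,0,-0.0055,0.1],[0.229,0.261,0,0,0,-0.0055,0.1],[0.229,0.261,0.15,0,0,-0.0055,0.1],[0.229,0.261,0.3,0,0,-0.0055,0.1],[0.229,0.261,0.45,0,0,-0.0055,0.1],[0.229,0.261,0.58,0,0,-0.0055,0.1],[0.229,0.261,0.626,0,0,-0.0055,0.1],[0.229,0.261,0.626,0,0,-0.0055,0.1]]'
python3 go.py 0.637 -0.057 0.111 115
```

```text
time_s: 7.9
position: [0.6359, -0.0558, 0.1106]
tcp_rot: [[-0.907, -0.422, -0.003], [-0.422, 0.907, 0.001], [0.002, 0.002, -1.0]]
force: [0.9, 0.3, 0.4]
opening: 0.46
grasp_force: 0.0
t 7.9 p [ 0.6359 -0.0558  0.1106] j [ -15.    44.7   87.1   -0.    48.4 -130. ] F [0.9 0.3 0.4] open 0.46 yawY 114.9
shift [-0.002 -0.008 -0.002]
turn [ 0.0006 -0.0008 -0.0003]
turn [-0.0012 -0.001   0.9997]
```

```bash
python3 -m pendant '[[0,0,0,0,0,0,1],[0,0,0,0,0,0,1],[0,0,0,0,0,0,1],[0,0,0,0,0,0,1],[0,0,0,0,0,0,1],[0,0,0,0,0,0,1]]'
python3 -m pendant '[[0,0,-0.1,0,0,0,1],[0,0,-0.3,0,0,0,1],[0,0,-0.5,0,0,0,1],[0,0,-0.75,0,0,0,1],[0,0,-0.95,0,0,0,1],[0,0,-0.95,0,0,0,1]]'
python3 go.py 0.5362 0.2247 0.30 81.6
```

```text
time_s: 8.5
position: [0.6371, -0.0557, 0.1132]
tcp_rot: [[-0.906, -0.423, 0.002], [-0.423, 0.906, -0.0], [-0.001, -0.001, -1.0]]
force: [-0.4, -0.5, 4.9]
opening: 0.16
grasp_force: 29.9
time_s: 9.1
position: [0.6395, -0.0561, 0.3092]
tcp_rot: [[-0.906, -0.423, 0.013], [-0.423, 0.906, -0.004], [-0.011, -0.009, -1.0]]
force: [0.5, -0.9, -1.5]
opening: 0.157
grasp_force: 29.9
t 9.1 p [ 0.6395 -0.0561  0.3092] j [ -15.    30.3   78.9    0.    70.  -130. ] F [ 0.5 -0.9 -1.5] open 0.157 yawY 115.0
shift [-0.126  1.491  0.034]
turn [-0.0018  0.0041  0.1858]
turn [-0.0054 -0.0023 -0.8141]
```

```bash
python3 -m pendant '[[0,0.2,0,0,0,0.04,1],[0,0.45,0,0,0,0.08,1],[-0.1,0.7,0,0,0,0.12,1],[-0.2,0.95,0,0,0,0.16,1],[-0.3,1,0,0,0,0.1858,1],[-0.3,1,0,0,0,0.1858,1]]'
python3 go.py 0.625 0.212 0.305 81.6
```

```text
time_s: 9.7
position: [0.6063, 0.1549, 0.3009]
tcp_rot: [[-0.99, 0.142, -0.0], [0.142, 0.99, 0.001], [0.001, 0.001, -1.0]]
force: [-0.4, -0.7, -1.3]
opening: 0.16
grasp_force: 29.9
t 9.7 p [0.6063 0.1549 0.3009] j [  4.1  29.8  81.4   0.1  68.8 -77.8] F [-0.4 -0.7 -1.3] open 0.16 yawY 81.8
shift [-0.052  0.296 -0.02 ]
turn [ 0.0004 -0.0002  0.0012]
turn [ 3.000e-04  6.000e-04 -9.988e-01]
```

```bash
python3 -m pendant '[[-0.03,0.15,0,0,0,0,1],[-0.052,0.296,0,0,0,0.001,1],[-0.052,0.296,0,0,0,0.001,1],[-0.052,0.296,0,0,0,0.001,1]]'
python3 go.py 0.5362 0.2247 0.305 81.6
python3 - <<'E'
from m import *
p,d,P,K,T=shot('wrist','w3.png')
print('collar');blobs(p,P,(0,0),(640,480),.116,.13,200,0)
print('housing');blobs(p,P,(0,0),(640,480),.07,.09,1000,0)
m=np.abs(P[...,2]-.122)<.005
Q=P[m][:,:2]; ok=np.hypot(Q[:,0]-.536,Q[:,1]-.2247)<.06; Q=Q[ok]
h=cv2.convexHull((Q*1000).astype(np.float32)); print('enclosing',cv2.minEnclosingCircle(h))
# slot map: fraction of plate-level pixels at radius 23mm by angle
z=P[...,2]; c=np.array(cv2.minEnclosingCircle(h)[0])/1000
r=np.hypot(P[...,0]-c[0],P[...,1]-c[1]);a=np.degrees(np.arctan2(P[...,1]-c[1],P[...,0]-c[0]))
s=(r>.021)&(r<.0265)
for k in range(-180,180,10):
    q=s&(a>=k)&(a<k+10)
    print(k,q.sum(),np.nanmedian(z[q]).round(3) if q.any() else None,end=' | ')
E
```

```text
time_s: 10.1
position: [0.6246, 0.2076, 0.3008]
tcp_rot: [[-0.989, 0.148, -0.003], [0.148, 0.989, -0.001], [0.003, -0.002, -1.0]]
force: [-0.9, -0.9, -1.8]
opening: 0.159
grasp_force: 29.9
t 10.1 p [0.6246 0.2076 0.3008] j [  8.7  32.4  76.3  -0.1  71.4 -72.8] F [-0.9 -0.9 -1.8] open 0.159 yawY 81.5
shift [ 0.45   0.019 -0.02 ]
turn [-0.0006 -0.0009 -0.0007]
turn [-1.400e-03  9.000e-04  9.993e-01]
collar
px [332. 119.] n 4408 mean [0.5354 0.227  0.1223] rect [536.8 226.7] [67.3 67.5] 28.4
housing
px [331. 129.] n 19564 mean [0.5418 0.2259 0.0806] rect [562.8 222.9] [130.3 183.4] 81.7
px [332. 123.] n 1741 mean [0.5354 0.2278 0.0817] rect [536.6 226.6] [41.4 55.1] 54.7
enclosing ((536.8309326171875, 226.63653564453125), 39.73997116088867)
-180 40 0.082 | -170 56 0.122 | -160 55 0.116 | -150 47 0.122 | -140 49 0.123 | -130 49 0.122 | -120 48 0.122 | -110 45 0.123 | -100 45 0.123 | -90 47 0.123 | -80 45 0.122 | -70 45 0.123 | -60 52 0.122 | -50 28 0.082 | -40 45 0.123 | -30 40 0.102 | -20 35 0.081 | -10 32 0.082 | 0 34 0.082 | 10 62 0.122 | 20 34 0.122 | 30 46 0.116 | 40 47 0.122 | 50 45 0.123 | 60 46 0.123 | 70 51 0.122 | 80 52 0.122 | 90 59 0.122 | 100 61 0.122 | 110 64 0.122 | 120 57 0.122 | 130 46 0.082 | 140 82 0.122 | 150 55 0.082 | 160 35 0.082 | 170 41 0.082 |
```

View pics/w3.png

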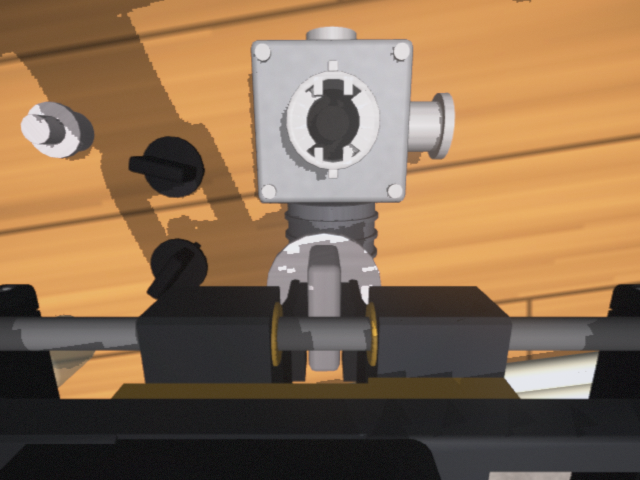

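The port is at (333,122), its slots are marked by ribs at (333,65) and (333,174), and they line up with the held wing at (324,310). I move over the port.

```bash
python3 -m pendant '[[0.2,0.015,0,0,0,0,1],[0.4,0.029,0,0,0,0,1],[0.448,0.029,0,0,0,0,1],[0.448,0.029,0.1,0,0,0,1],[0.448,0.029,0.2,0,0,0,1],[0.448,0.029,0.28,0,0,0,1],[0.448,0.029,0.28,0,0,0,1],[0.448,0.029,0.28,0,0,0,1]]'
python3 go.py 0.5368 0.2267 0.222 81.6
```

```text
time_s: 10.95
position: [0.5379, 0.2263, 0.2463]
tcp_rot: [[-0.989, 0.15, -0.0], [0.15, 0.989, -0.0], [0.0, -0.0, -1.0]]
force: [0.0, 0.4, -1.0]
opening: 0.157
grasp_force: 29.9
t 10.95 p [0.5379 0.2263 0.2463] j [ 11.9  30.3  90.8  -0.   58.9 -69.5] F [ 0.   0.4 -1. ] open 0.157 yawY 81.3
shift [0.006 0.001 0.122]
turn [-0.0001 -0.0001 -0.0014]
turn [-1.000e-04  2.000e-04  9.986e-01]
```

```bash
python3 -m pendant '[[0.005,0.001,0.03,0,0,-0.001,1],[0.005,0.001,0.06,0,0,-0.001,1],[0.005,0.001,0.08,0,0,-0.001,1],[0.005,0.001,0.1,0,0,-0.001,1],[0.005,0.001,0.12,0,0,-0.001,1],[0.005,0.001,0.12,0,0,-0.001,1]]'
python3 go.py 0.5368 0.2267 0.208 81.6
```

```text
time_s: 11.55
position: [0.5362, 0.2276, 0.2216]
tcp_rot: [[-0.989, 0.146, -0.001], [0.146, 0.989, -0.0], [0.001, -0.0, -1.0]]
force: [0.8, -0.1, -1.1]
opening: 0.159
grasp_force: 29.9
t 11.55 p [0.5362 0.2276 0.2216] j [ 12.   32.1  92.1   0.   55.8 -69.6] F [ 0.8 -0.1 -1.1] open 0.159 yawY 81.6
shift [-0.004 -0.004  0.068]
turn [-0.0001 -0.0004 -0.    ]
turn [-6.e-04  2.e-04  1.e+00]
```

No contact, so the plug has entered the bore (or is about to). I push down.

```bash
python3 -m pendant '[[0,0,0.015,0,0,0,1],[0,0,0.03,0,0,0,1],[0,0,0.045,0,0,0,1],[0,0,0.055,0,0,0,1],[0,0,0.06,0,0,0,1],[0,0,0.06,0,0,0,1]]'
```

```text
time_s: 12.15
position: [0.5369, 0.2277, 0.2108]
tcp_rot: [[-0.989, 0.146, 0.001], [0.146, 0.989, 0.0], [-0.001, 0.0, -1.0]]
force: [-1.2, 0.4, 5.3]
opening: 0.156
grasp_force: 29.9
```

```bash
python3 -m pendant '[[0,0,0.01,0,0,0,1],[0,0,0.015,0,0,0,1],[0,0,0.015,0,0,0,1],[0,0,0.015,0,0,0,1]]'
python3 -m pendant '[[0,0,0.005,0,0,0,1],[0,0,0.01,0,0,0,1],[0,0,0.01,0,0,0,1],[0,0,0.01,0,0,0,1]]'
```

```text
time_s: 12.55
position: [0.5369, 0.2276, 0.2092]
tcp_rot: [[-0.989, 0.146, 0.002], [0.146, 0.989, 0.0], [-0.002, 0.0, -1.0]]
force: [-2.8, -0.8, 12.2]
opening: 0.158
grasp_force: 30.0
time_s: 12.95
position: [0.5368, 0.2276, 0.2091]
tcp_rot: [[-0.989, 0.146, 0.002], [0.146, 0.989, 0.0], [-0.002, 0.001, -1.0]]
force: [-5.9, -2.0, 23.7]
opening: 0.159
grasp_force: 30.0
```

```bash
python3 -m pendant '[[0,0,0,0,0,0.03,1],[0,0,0,0,0,0.06,1],[0,0,0,0,0,0.09,1],[0,0,0,0,0,0.12,1],[0,0,0,0,0,0.16,1],[0,0,0,0,0,0.2,1],[0,0,0,0,0,0.24,1],[0,0,0,0,0,0.24,1]]'
python3 go.py 0.5368 0.2276 0.2091 -8.4
```

```text
time_s: 13.75
position: [0.5387, 0.2279, 0.2091]
tcp_rot: [[-0.62, 0.785, 0.007], [0.785, 0.62, 0.001], [-0.004, 0.006, -1.0]]
force: [-2.6, -1.1, 20.0]
opening: 0.16
grasp_force: 30.0
t 13.75 p [0.5387 0.2279 0.2091] j [ 12.   33.2  92.6  -0.   53.8 -26.3] F [-2.6 -1.1 20. ] open 0.16 yawY 38.3
shift [ 0.005 -0.008 -0.   ]
turn [0.0023 0.0003 0.2594]
turn [-4.000e-04  2.800e-03 -7.406e-01]
```

```bash
python3 -m pendant '[[0,0,0,0,0,0.04,1],[0,0,0,0,0,0.08,1],[0,0,0,0,0,0.12,1],[0,0,0,0,0,0.16,1],[0,0,0,0,0,0.2,1],[0,0,0,0,0,0.24,1],[0,0,0,0,0,0.26,1],[0,0,0,0,0,0.26,1]]'
python3 go.py 0.5368 0.2276 0.2091 -8.4
python3 - <<'E'
from m import *
p,d,P,K,T=shot('wrist','w4.png')
E
```

```text
time_s: 14.55
position: [0.5381, 0.2279, 0.2091]
tcp_rot: [[0.146, 0.989, 0.006], [0.989, -0.146, 0.001], [0.001, 0.006, -1.0]]
force: [-3.5, -1.4, 19.8]
opening: 0.157
grasp_force: 30.0
t 14.55 p [0.5381 0.2279 0.2091] j [12.  33.1 92.7 -0.  53.9 20.4] F [-3.5 -1.4 19.8] open 0.157 yawY -8.4
shift [-0.002 -0.006 -0.   ]
turn [ 0.0018 -0.0004  0.0002]
turn [ 7.000e-04  2.800e-03 -9.998e-01]
```

View pics/w4.png

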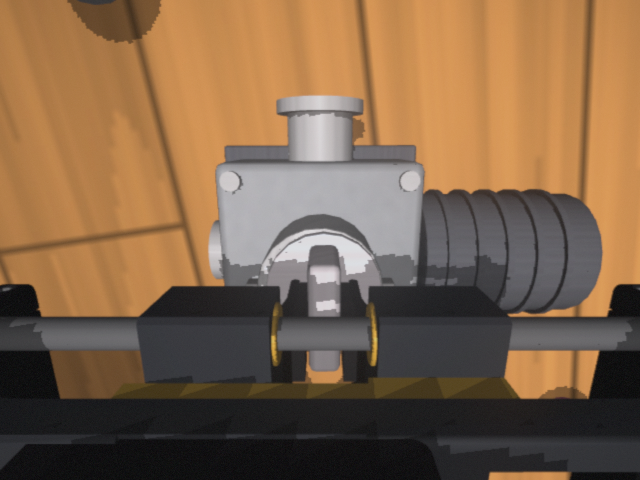

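The wing at (324,310) is still square in the pads and a quarter turn from the slots. The flange is seated, with about 20 N held and the height unchanged through the turn.

```bash
python3 -c "
from rig import bot
print(bot.hand_in())"
```

```text
the job is handed in; nothing more can be done
None
```

I pressed the round, square and bar keys in order, pushed the plug in flush and turned it a quarter turn clockwise, then handed in at about 14.6 s with the plug still gripped and held down at about 20 N; the hand-in returned no verdict.

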